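Clamp the refiner guard and hold the scraper in its window

TASK

Clamp down the guard of the small clay refiner by turning both of its knobs clockwise until they stop, in either order. Then take the wooden-handled scraper out of its stand, pass its blade straight down through the narrow window in the guard until about half of the blade is inside, and finish while still holding it there: it hangs from your grip alone, not resting on the roller below nor pressed hard against the edges of the window. Leave the bowl, the jar and the cup where they stand.

Things in the scene. Friction and masses are not known exactly. Their poses are not given: they have to be found in the camera images.
- knob_a (a joint): left clamp knob (the +y end in the guard's frame), a black knob with an upright bar grip. Value in rad: 0 = bar across the guard (along the guard's x), 1.571 = home against its end stop, bar along the guard's length (y). It starts between 0.35 and 0.65 and grows clockwise seen from above. It stays where it is left; its friction is about 0.12 N m
- knob_b (a joint): right clamp knob (the -y end), the same as knob_a
- knob_a_grip (a point): point on the axis of the left knob at the height to grip, 37 mm above the guard's top face, 7 mm below the top of the bar. The bar is 42 mm long along this frame's x axis (which turns with the knob), 14 mm thick along y, 32 mm tall; under it are a disc 44 mm across (8 mm high) and a flat steel base 68 mm across (6 mm high)
- knob_b_grip (a point): the same point and axes on the right knob, 230 mm from the left one
- window (a point): centre of the narrow window at the guard's top face, half-way between the knobs. The window is 8 mm wide along this frame's x axis and 42 mm long along its y axis, sharp-edged, with a flat dark border 4 mm wide, through the 8 mm thick aluminium guard plate; z points up. Below is a hollow space with a steel roller along y, whose top lies 56 mm below this point
- scraper_grip (a point): centre of the scraper's wooden handle, which is 18 mm thick along x, 60 mm wide along y, 46 mm tall. Below it a steel blade, 6 mm thick along x, 40 mm wide along y, 70 mm long, its lower edge rounded (radius 3 mm). About 180 g; the same turned half round. At the start it hangs upright in its stand, the handle's underside resting on the stand's top
- scraper_tip (a point): middle of the scraper's lower blade edge, 93 mm below scraper_grip, with the same axes (z up along the scraper)
- stand: wooden block fixed to the bench, 85 x 110 x 85 mm (x, y, z), with a pocket 10 x 45 mm and 80 mm deep in the middle of its top for the blade; origin at the centre of its underside
- bowl: bystander: terracotta bowl, 130 mm across, 60 mm high; origin at the centre of its underside
- jar: bystander: white ceramic jar with a wooden cap, 70 mm across, 100 mm high; origin at the centre of its underside
- cup: bystander: clay-coloured cup, 76 mm across, 80 mm high; origin at the centre of its underside
- mixer: the grey clay refiner, fixed to the bench: housing and guard 180 mm (x) by 320 mm (y), top of the guard 130 mm above the bench; a motor at most 87 mm high stands behind it, out to 177 mm along +x. Origin at the centre of its underside, right below the window; axes as the window's
Things that resemble listed ones, but are neither listed nor needed, are in the scene too. There is more than one size of the part that bears scraper_grip; the job needs the largest.

How it is judged:
By the outcome, as a careful person would: the job done as asked, in the order asked, and still so for the second after the job is handed in, while the arm keeps its last pose, push and grip.
It also fails if it takes over 62 s, if anything falls off the work surface, if the arm or the gripper's body presses on something with over 40 N, if the wrist force passes 120 N, or if a joint passes its speed limit or range.

ROBOT

A 6-joint arm with a two-finger parallel gripper is mounted at the origin on the work surface. World frame = base frame: x ahead of the robot, y to its left, z up, the work surface at z = 0. Lengths are in m, angles in rad, forces in N, time in s.
With the tool pointing down it reaches from about 0.275 to 0.75 m from the base axis. Payload 10.2 kg.
Tool frame: the origin (TCP) lies midway between the tips of the shut fingers; the grasp point (between the pads) lies 19 mm behind it; x points along the fingers, z is the direction in which the jaws open and shut, and the axes are right-handed (so a half turn about x gives the same grasp; the last joint's range is limited). The gripper opens to 85 mm and grips with 20 to 120 N. Pads are 22 mm wide; open, the fingers measure 114 mm over their backs; the gripper's body (76 mm by 85 mm) begins 54 mm behind the grasp point. The pads swing forward as they close: fully open they stand 13 mm farther back than shut.
Start: joints at [1.011, 0.313, 1.498, -0, 1.331, -0.223], TCP at [0.174, 0.496, 0.231] pointing down, gripper open.
Joint ranges: [-2.94, 2.94], [-0.97, 2.17], [0.19, 2.56], [-1.23, 4.37], [0.02, 3.11], [-2.88, 2.88]. Speed limits (rad/s): [2.39, 2.39, 3.01, 3.14, 3.14, 3.14].

INTERFACE

Orientations are given as a unit quaternion [x, y, z, w].
In Python, from rig import * gives the robot as it stands.
- The arm moves only by the tool drive_tool, never from a script. Its argument "moves" is text: rows parted by semicolons, each of 5 numbers parted by spaces: the shift along the tool's x, y, z in mm, then the turn about the tool's x in degrees, then the closure, from 0 (fully open) to 1 (shut). A call has 1 to 20 rows; each row shifts and turns the commanded pose from where the row before left it, along the tool's axes as they then stand; what a row does not reach is not made up. A row lasts 1/8 s, in which the tool goes at most 62.5 mm and 10.7 degrees, less where a joint would pass 70% of its speed; a pose out of reach is approached as far as the arm can. A call with a gripper value outside its range is refused whole. The fingers move at their own pace and stop on an object; "newtons" is the grip in N (left out, the last holds). Time passes only in rows, so rows that do not move let the fingers close. It gives the time, the measured TCP pose, the force and the opening at its end, in the units of the state.
- state(): the state, without advancing time (a new reading comes with each control period).
- snapshot(name): name is "side" or "top"; returns (picture, depth): 400x640x3 uint8, blue, green, red; 400x640 float32, m along the optical axis (not along the pixel's ray), 0 where there is no reading.
- camera_model(name): a dict with "K" (3x3 intrinsics, pixels), "extrinsics" (4x4, takes a point from camera to world coordinates). Camera axes: x right, y up, looking along -z (the intrinsics and any distortion apply to the point x, -y, -z); pixel columns grow to the right and rows downward; lengths in m; the calibration is good to about 2 mm. A picture is of the moment at which its call begins. camera_model takes no time and is no camera call.
- hand_in(): hands the job in, once; it reports no verdict.
The state is a dict: "time_s": time; "q": joint angles; "joint_vel": joint speeds; "tau": joint torques, N m; "position": TCP position; "eef_rot": TCP orientation; "ft_force": force on the tool from outside, world axes, zero at the start; "wrist_torque": the same for the moment, N m; "width": finger opening in m.
Only numpy, scipy, OpenCV 4.12 (cv2) and the standard library are available. Lean on these libraries where they do the work, as an engineer would, in place of code of your own. Each camera call takes 0.05 s, during which the arm holds its last target. There are 200 camera calls.

## Working session

There is one attempt and no reset: what is moved stays moved. The work goes in short steps, Python scripts to look and compute and a tool call to move; the robot and the scene stay as the last step left them, time stands still between calls to the robot, and variables do not carry over. Pictures are saved under pics/ and viewed, about 8 in all and at most 12, crops included, and the job is handed in when it is done.

Besides the shell and the picture viewer there is one more tool, called after "Emit:" in YAML: its name, and indented under it one key for each argument. drive_tool: Moves the arm, as the interface text tells. Its arguments: {"type":"object","properties":{"moves":{"type":"string"},"newtons":{"type":"number"}},"required":["moves"]}

```bash
ls; mkdir -p pics
python3 - <<'E'
from rig import *
import cv2,numpy as np
s=state();print(s)
for n in("top","side"):
    c=camera_model(n);print(n,c)
    p,d=snapshot(n);cv2.imwrite(f"pics/{n}0.png",p);np.save(f"pics/{n}0.npy",d)
E
```

```text
pics
{'time_s': 0.0, 'q': array([ 1.01060276e+00,  3.13432169e-01,  1.49843257e+00, -4.59151766e-06,
        1.33097596e+00, -2.23391306e-01]), 'joint_vel': array([-0.00030025,  0.00036443, -0.00045055, -0.00049286,  0.00050554,
       -0.00216941]), 'tau': array([-1.95848996e-03, -4.12260461e+01, -2.59742063e+01, -3.55708244e-04,
        4.13622693e-03,  5.98865981e-06]), 'position': array([0.17336915, 0.49528341, 0.23074589]), 'eef_rot': array([-0.40929477,  0.57713673,  0.4089534 ,  0.57632292]), 'ft_force': array([-0.48824315, -0.3220143 , -0.54629604]), 'wrist_torque': array([-0.03758371, -0.02723576, -0.03236444]), 'width': 0.08537263318169312}
top {'K': array([[375.6113954 ,   0.        , 315.00046645],
       [  0.        , 375.6113954 , 193.74774703],
       [  0.        ,   0.        ,   1.        ]]), 'extrinsics': array([[-2.48368985e-02,  9.94328476e-01, -1.03411851e-01,
         4.28898503e-01],
       [-9.99686856e-01, -2.50194245e-02, -4.68082351e-04,
        -5.86268951e-03],
       [-3.05273261e-03,  1.03367842e-01,  9.94638512e-01,
         1.27040230e+00],
       [ 0.00000000e+00,  0.00000000e+00,  0.00000000e+00,
         1.00000000e+00]])}
side {'K': array([[520.82056015,   0.        , 331.20208992],
       [  0.        , 520.82056015, 199.12415261],
       [  0.        ,   0.        ,   1.        ]]), 'extrinsics': array([[-0.96504604,  0.13158106, -0.22665519,  0.2304558 ],
       [-0.26207001, -0.47678588,  0.83904382,  1.27434158],
       [ 0.00233628,  0.86911544,  0.49460378,  0.88057778],
       [ 0.        ,  0.        ,  0.        ,  1.        ]])}
```

View pics/top0.png

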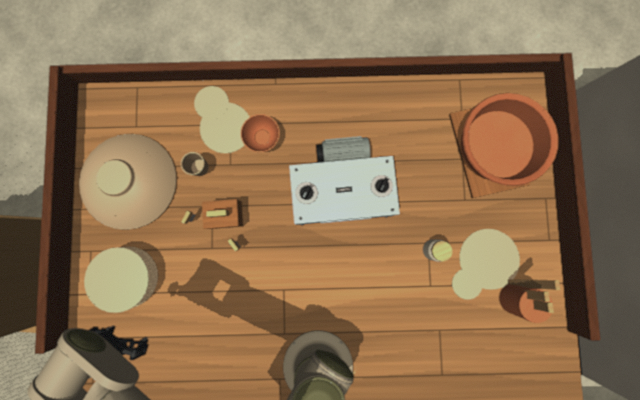

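View pics/side0.png

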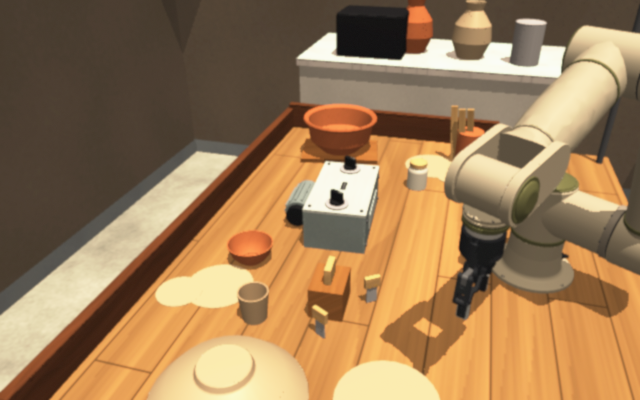

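The top view shows the mixer at (345,190), with knobs at (307,192) and (382,186). The stand with its scraper is at (221,213). Smaller decoy scrapers lie at (188,216) and (235,243), the bowl is at (260,132), the cup at (193,163) and the jar at (440,250). The side view agrees with this.

```bash
cat > h.py <<'E'
import numpy as np,cv2
from rig import *
from scipy.spatial.transform import Rotation as R
def ray(n,uv,z):
    c=camera_model(n);K=c["K"];E=c["extrinsics"];uv=np.atleast_2d(uv).astype(float)
    d=np.c_[(uv[:,0]-K[0,2])/K[0,0],-(uv[:,1]-K[1,2])/K[1,1],-np.ones(len(uv))]@E[:3,:3].T
    o=E[:3,3];return o+d*((z-o[2])/d[:,2])[:,None]
def proj(n,P):
    c=camera_model(n);K=c["K"];E=c["extrinsics"];p=(np.atleast_2d(P)-E[:3,3])@E[:3,:3]
    return np.c_[K[0,2]+K[0,0]*p[:,0]/-p[:,2],K[1,2]+K[1,1]*p[:,1]/p[:,2]]
def cloud(n,d):
    c=camera_model(n);K=c["K"];E=c["extrinsics"];v,u=np.indices(d.shape)
    p=np.stack([(u-K[0,2])/K[0,0]*d,-(v-K[1,2])/K[1,1]*d,-d],-1)
    return p@E[:3,:3].T+E[:3,3]
def rect(pts):
    (c,s,a)=cv2.minAreaRect((np.asarray(pts)[:,:2]*1000).astype(np.float32));return np.round(c,1),np.round(s,1),round(a,1)
def zoom(p,u0,v0,w,h,k):
    return cv2.resize(p[v0:v0+h,u0:u0+w],None,fx=k,fy=k,interpolation=cv2.INTER_CUBIC)
E
python3 - <<'E'
from h import *
t=cv2.imread("pics/top0.png");s=cv2.imread("pics/side0.png");dt=np.load("pics/top0.npy");ds=np.load("pics/side0.npy")
for n,d,im in(("top",dt,t),("side",ds,s)):
    P=cloud(n,d);x,y,z=P[...,0],P[...,1],P[...,2]
    hsv=cv2.cvtColor(im,cv2.COLOR_BGR2HSV);H,S,V=cv2.split(hsv)
    reg=(abs(x-.43)<.2)&(abs(y+.08)<.25)&(d>0)
    m=reg&(abs(z-.13)<.006)
    print(n,"plate",rect(P[m]),np.median(z[m]),m.sum())
    for yy in(0.02,-.21):
        b=reg&(z>.155)&(z<.19)&(abs(y-yy)<.08)
        if b.sum()>3: print(" bar",rect(P[b]),b.sum(),z[b].max())
    reg=(abs(x-.37)<.09)&(abs(y-.29)<.07)
    h=reg&(z>.10)&(z<.16); b=reg&(abs(z-.085)<.008)
    print(" handle",h.sum(),rect(P[h]) if h.sum()>3 else "",np.percentile(z[h],[50,95]) if h.sum() else ""); print(" stand",rect(P[b]),b.sum())
    # rays of pale handle mask at its top
a=zoom(t,280,145,125,85,6);
b=np.hstack([zoom(s,300,150,90,110,4),zoom(s,300,235,90,110,4)])
cv2.imwrite("pics/a.png",a);cv2.imwrite("pics/b.png",b)
E
```

```text
top plate (array([554.8, -95.2]), array([170.4, 320.5]), 3.9) 0.1307921130456049 4804
 bar (array([551.8,  20. ]), array([14.1, 41.8]), 64.4) 72 0.17906107511188574
 bar (array([ 566.6, -208.7]), array([14.4, 41.2]), 61.5) 77 0.17788518440108847
 handle 0  
 stand (array([421.8, 293.8]), array([107.6,  78.3]), 88.3) 103
side plate (array([554.2, -91.7]), array([170.9, 335. ]), 3.5) 0.1282724279915285 2405
 bar (array([550. ,  27.7]), array([19.8, 41.8]), 68.9) 95 0.17527870413619762
 bar (array([ 567.4, -204.3]), array([22.4, 46.2]), 59.4) 75 0.17447693340355253
 handle 0  
 stand (array([420.4, 302. ]), array([108.5,  79.3]), 89.4) 130
```

View pics/a.png

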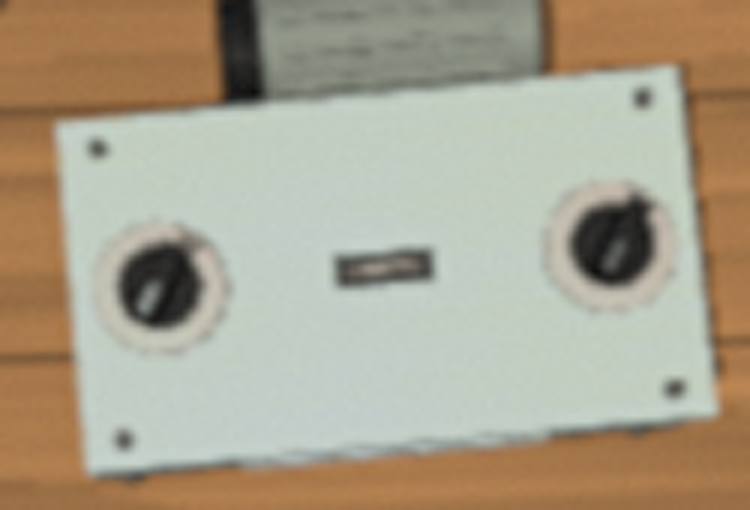

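View pics/b.png

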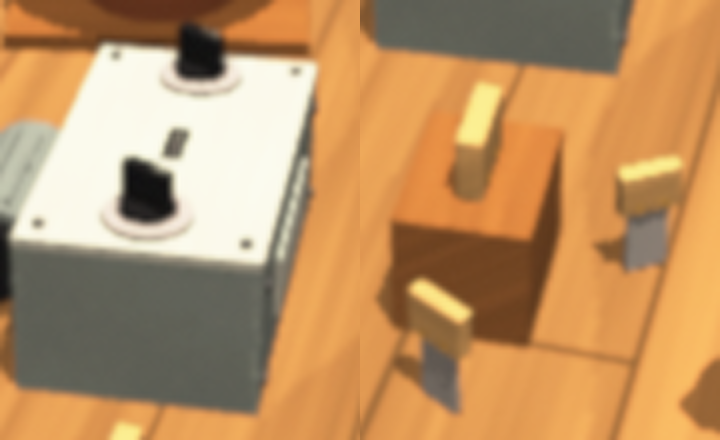

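The mixer crop shows the dark window at about (384,268), the left knob at (160,288) and the right knob at (612,243), with both bars leaning right. The side crop shows the large scraper standing in its block and the two decoys outside it.

Run:
```python
from h import *
t=cv2.imread("pics/top0.png");dt=np.load("pics/top0.npy");ds=np.load("pics/side0.npy")
for n,d in(("top",dt),("side",ds)):
    P=cloud(n,d);x,y,z=P[...,0],P[...,1],P[...,2]
    h=(abs(x-.42)<.08)&(abs(y-.295)<.05)&(z>.105)&(z<.16)
    print(n,"handle",rect(P[h]),h.sum(),z[h].max(), "bench",np.median(z[(abs(x-.40)<.03)&(abs(y-.1)<.05)]))
    for nm,X,Y in(("bowl",.7,.15),("cup",.6,.36),("jar",.36,-.31)):
        m=(abs(x-X)<.12)&(abs(y-Y)<.09)&(z>.03); 
        if m.sum()>5: print(nm,rect(P[m]),z[m].max())
# window by dark mask, ray to z=.13
g=cv2.cvtColor(t,cv2.COLOR_BGR2GRAY).astype(float);roi=np.zeros_like(g);roi[178:202,328:360]=1
w=roi*np.clip(170-g,0,None);v,u=np.indices(g.shape);c=[(w*u).sum()/w.sum(),(w*v).sum()/w.sum()];print("win",c,ray("top",c,.13))
# knob base discs
M=R.from_quat(state()["eef_rot"]).as_matrix();print(M, "jaw",np.degrees(np.arctan2(M[1,2],M[0,2])))
# tool from top depth
P=cloud("top",dt);m=(abs(P[...,0]-.17)<.06)&(abs(P[...,1]-.5)<.08)&(P[...,2]>.2)&(P[...,2]<.3);print("tool",rect(P[m]),m.sum())
```

```text
top handle (array([493.7, 294.8]), array([58.3, 12.3]), 89.9) 91 0.1355024134825591 bench 0.0008746457180044409
bowl (array([715.6, 119.8]), array([265.6, 127.7]), 48.0) 0.1358769342767674
cup (array([589.4, 346.8]), array([222.4, 146.4]), 3.1) 0.13598579094125363
jar (array([ 421.9, -327.7]), array([229. ,  62.3]), 46.5) 0.13383805477543476
side handle (array([493.2, 303.3]), array([61.5, 13.5]), 89.9) 149 0.1329632863004282 bench -0.0019349015867329289
bowl (array([714.3, 124. ]), array([267.2, 132.9]), 47.8) 0.13047447478042729
cup (array([589. , 350.1]), array([222.5, 154. ]), 2.2) 0.1329632863004282
jar (array([ 420.8, -323.8]), array([225.5,  64.3]), 44.8) 0.12987712319153466
win [np.float64(343.62722712333505), np.float64(189.25912471890678)] [[ 0.55904995 -0.09311226  0.13      ]]
[[-5.80494435e-04 -9.43813155e-01  3.30479035e-01]
 [-9.91966592e-04  3.30479471e-01  9.43812659e-01]
 [-9.99999340e-01  2.20053834e-04 -1.12807261e-03]] jaw 70.70213372035315
tool (array([177.9, 491.9]), array([149.2,  23.2]), 69.7) 181
```

Run:
```python
from h import *
dt=np.load("pics/top0.npy");ds=np.load("pics/side0.npy")
for n,d in(("top",dt),("side",ds)):
    P=cloud(n,d);x,y,z=P[...,0],P[...,1],P[...,2]
    r=(abs(x-.49)<.09)&(abs(y-.29)<.1)
    h=r&(z>.11)&(z<.16);b=r&(abs(z-.085)<.007)
    print(n,"handle",rect(P[h]),h.sum(),z[h].max(),"stand",rect(P[b]))
    h=r&(z>.127)&(z<.16);print(rect(P[h]))
```

```text
top handle (array([497.5, 295. ]), array([18.1, 58.5]), 3.8) 129 0.13598579094125363 stand (array([469.1, 294.9]), array([142. , 111.5]), 2.8)
(array([497.6, 295.1]), array([17.5, 58.6]), 2.7)
side handle (array([497.1, 301. ]), array([18.7, 66.6]), 3.2) 178 0.1329632863004282 stand (array([470.8, 299.3]), array([142.1, 118. ]), 1.8)
(array([496.4, 299.4]), array([17.5, 62.3]), 3.9)
```

Emit:
drive_tool:
  moves: "0 -30 -60 6 0;0 -30 -50 0 0;0 -30 -50 0 0;0 -30 -50 0 0;0 -30 -50 0 0"
  newtons: 40

```text
time_s: 0.72
position: [0.204, 0.1999, 0.2311]
eef_rot: [-0.379, 0.597, 0.379, 0.597]
ft_force: [0.8, -0.1, 0.7]
width: 0.0856
```

Emit:
drive_tool:
  moves: "0 -50 -2 0 0;0 -50 -2 0 0;0 -50 -2 0 0;0 -50 -2 0 0;0 -50 -2 0 0;0 -50 -2 0 0;0 -50 -1 0 0;0 -41.5 -1 0 0;0 0 0 0 0;0 0 0 0 0"

```text
time_s: 1.98
position: [0.5519, 0.0217, 0.2309]
eef_rot: [-0.378, 0.598, 0.379, 0.597]
ft_force: [-0.4, -0.0, -0.6]
width: 0.0851
```

```bash
cat >> h.py <<'E'
def goto(x,y,z=None,jaw=None):
    s=state();p=s["position"];M=R.from_quat(s["eef_rot"]).as_matrix()
    j=np.degrees(np.arctan2(M[1,2],M[0,2]));d=np.array([x-p[0],y-p[1],0 if z is None else z-p[2]])
    print("t",round(s["time_s"],2),"pos",p.round(4),"jaw",j.round(2),"tilt",np.degrees(M[:2,0]).round(2),"F",s["ft_force"].round(1),"T",s["wrist_torque"].round(2),"w",round(s["width"],4))
    print("move mm",(M.T@d*1000).round(1),"turn",None if jaw is None else round(j-jaw,1))
E
python3 - <<'E'
from h import *
goto(.5518,.020,.150,64.4)
E
```

```text
t 1.98 pos [0.5519 0.0217 0.2309] jaw 64.71 tilt [-0.06  0.02] F [-0.4 -0.  -0.6] T [-0.    0.03 -0.  ] w 0.0851
move mm [80.9 -0.8 -1.6] turn 0.3
```

Emit:
drive_tool:
  moves: "40 -0.5 -0.8 0 0;35 -0.3 -0.8 0 0.4;6 0 0 0 0.7;0 0 0 0 1;0 0 0 0 1;0 0 0 0 1;0 0 0 0 1;0 0 0 0 1"
  newtons: 30

```text
time_s: 2.98
position: [0.5535, 0.0207, 0.1522]
eef_rot: [-0.379, 0.596, 0.378, 0.599]
ft_force: [1.7, 6.7, 2.8]
width: 0.0132
```

Run:
```python
from h import *
goto(.5518,.020,.150,64.4)
p,d=snapshot("side");q,e=snapshot("top")
cv2.imwrite("pics/c.png",np.hstack([zoom(p,290,100,100,100,4),zoom(q,270,140,100,100,4)]))
```

```text
t 2.98 pos [0.5535 0.0207 0.1522] jaw 64.71 tilt [0.24 0.08] F [1.7 6.7 2.8] T [ 0.93 -0.27 -0.15] w 0.0132
move mm [ 2.2  1.3 -1.4] turn 0.3
```

View pics/c.png

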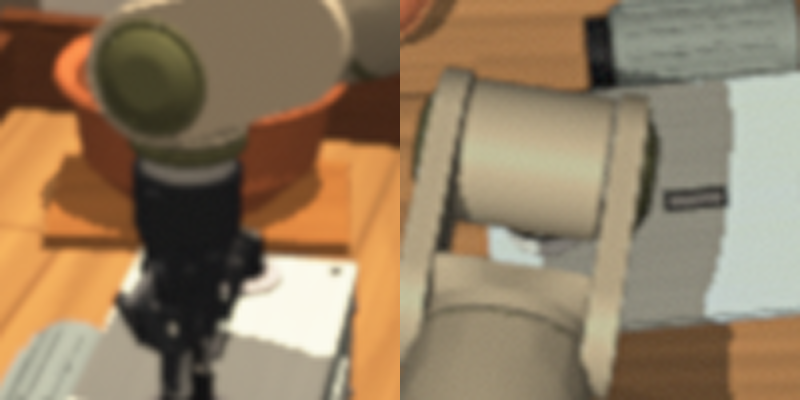

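The jaws are closed on the left knob at 13.2 mm, which matches the bar, and only a small side force shows. Next I turn it.

Emit:
drive_tool:
  moves: "0 0 0.7 0 1;0 0 0 9 1;0 0 0 9 1;0 0 0 9 1;0 0 0 9 1;0 0 0 9 1;0 0 0 9 1;0 0 0 5 1;0 0 0 0 1;0 0 0 0 1"

```text
time_s: 4.32
position: [0.5516, 0.0195, 0.1522]
eef_rot: [-0.036, 0.707, 0.035, 0.705]
ft_force: [-11.6, -3.8, 14.0]
width: 0.0133
```

Run:
```python
from h import *
goto(.5518,.020,.150,3.7)
```

```text
t 4.33 pos [0.5516 0.0195 0.1522] jaw 5.71 tilt [-0.14 -0.12] F [-11.6  -3.8  14. ] T [-0.65  2.23 -0.08] w 0.0133
move mm [2.2 0.5 0.3] turn 2.0
```

Emit:
drive_tool:
  moves: "-1 0 -0.5 2 1;0 0 0 2 1;0 0 0 2 1;0 0 0 0 1;0 0 0 0 1"

```text
time_s: 4.95
position: [0.5516, 0.0192, 0.1523]
eef_rot: [-0.0, 0.708, -0.002, 0.707]
ft_force: [-7.2, -5.5, 4.3]
width: 0.0138
```

Run:
```python
from h import *
goto(.5518,.020,.150,3.7)
```

```text
t 4.95 pos [0.5516 0.0192 0.1523] jaw -0.16 tilt [-0.08 -0.17] F [-7.2 -5.5  4.3] T [-0.92  1.18  0.98] w 0.0138
move mm [2.3 0.8 0.2] turn -3.9
```

Emit:
drive_tool:
  moves: "0 0 0 0 0.7;0 0 0 0 0.7;0 0 -0.4 -3 0.7;0 0 0 0 0.7"

```text
time_s: 5.45
position: [0.552, 0.0203, 0.1514]
eef_rot: [-0.017, 0.707, 0.017, 0.707]
ft_force: [0.1, -1.1, 0.9]
width: 0.0261
```

Run:
```python
from h import *
goto(.5518,.020,.150,3.7)
```

```text
t 5.45 pos [0.552  0.0203 0.1514] jaw 2.68 tilt [0.02 0.  ] F [ 0.1 -1.1  0.9] T [-0.01 -0.   -0.03] w 0.0261
move mm [ 1.4 -0.3 -0.2] turn -1.0
```

Emit:
drive_tool:
  moves: "0 0 0 0 1;0 0 0 0 1;0 0 0 0 1;0 0 0 0 1"

```text
time_s: 5.95
position: [0.5515, 0.0203, 0.1515]
eef_rot: [-0.017, 0.707, 0.017, 0.707]
ft_force: [-5.2, -1.5, 5.6]
width: 0.0137
```

Run:
```python
from h import *
goto(.5518,.020,.150,3.7)
```

```text
t 5.95 pos [0.5515 0.0203 0.1515] jaw 2.71 tilt [-0.05 -0.01] F [-5.2 -1.5  5.6] T [-0.03  0.91  0.4 ] w 0.0137
move mm [ 1.5 -0.3  0.3] turn -1.0
```

Emit:
drive_tool:
  moves: "0 0 0 0 0.3;0 0 0 0 0;-20 0 0 0 0;-30 0 0 -9.8 0;-20 0 0 -9.8 0;0 0 0 -9.8 0;0 0 0 -9.8 0;0 0 0 -9.8 0;0 0 0 -9.8 0;0 -24.3 -38.9 0 0;0 -24.3 -38.9 0 0;0 -24.3 -38.9 0 0;0 -24.3 -38.9 0 0;0 -24.3 -38.9 0 0;0 0 0 0 0;0 0 0 0 0"

```text
time_s: 7.95
position: [0.5659, -0.2081, 0.2211]
eef_rot: [-0.361, 0.608, 0.362, 0.608]
ft_force: [0.7, 0.4, 0.3]
width: 0.0855
```

Run:
```python
from h import *
goto(.5662,-.2087,.152,61.5)
p,d=snapshot("side");P=cloud("side",d);q,e=snapshot("top")
b=(abs(P[...,0]-.55)<.05)&(abs(P[...,1]-.023)<.05)&(P[...,2]>.155)&(P[...,2]<.19)
print("bar a side",rect(P[b]),b.sum())
P=cloud("top",e);b=(abs(P[...,0]-.55)<.05)&(abs(P[...,1]-.02)<.05)&(P[...,2]>.155)&(P[...,2]<.19)
print("bar a top",rect(P[b]),b.sum())
```

```text
t 7.95 pos [ 0.5659 -0.2081  0.2211] jaw 61.5 tilt [-0.    0.03] F [0.7 0.4 0.3] T [0.01 0.03 0.01] w 0.0855
move mm [69.1 -0.5 -0.4] turn -0.0
bar a side (array([551. ,  27.1]), array([13.1, 43.1]), 3.8) 68
bar a top (array([551.7,  19.7]), array([14.4, 39.4]), 2.2) 75
```

Emit:
drive_tool:
  moves: "40 -0.3 -0.2 0 0;29 -0.2 -0.2 0 0.4;0 0 0 0 0.7;0 0 0 0 1;0 0 0 0 1;0 0 0 0 1;0 0 0 0 1;0 0 0 9 1;0 0 0 9 1;0 0 0 9 1;0 0 0 9 1;0 0 0 9 1;0 0 0 9 1;0 0 0 3 1;0 0 0 3 1;0 0 0 1 1;0 0 0 1 1;0 0 0 0 1;0 0 0 0 1"

```text
time_s: 10.42
position: [0.567, -0.208, 0.1544]
eef_rot: [0.002, 0.706, -0.002, 0.708]
ft_force: [1.3, 6.0, 6.6]
width: 0.013
```

Run:
```python
from h import *
goto(.5662,-.2087,.152,3.7)
```

```text
t 10.43 pos [ 0.567  -0.208   0.1544] jaw -0.27 tilt [ 0.15 -0.  ] F [1.3 6.  6.6] T [ 1.1  -0.03  1.6 ] w 0.013
move mm [ 2.4 -0.7 -0.8] turn -4.0
```

Emit:
drive_tool:
  moves: "0 0 0 0 0.7;0 0 0 0 0.7;0 0 0 -3.2 0.7;0 0 0 0 1;0 0 0 0 1;0 0 0 0 1;0 0 0 0 1"

```text
time_s: 11.3
position: [0.567, -0.2094, 0.1526]
eef_rot: [-0.017, 0.706, 0.016, 0.708]
ft_force: [5.2, -0.3, -1.4]
width: 0.0135
```

Run:
```python
from h import *
goto(.5662,-.2087,.152,3.7)
```

```text
t 11.3 pos [ 0.567  -0.2094  0.1526] jaw 2.66 tilt [ 0.15 -0.04] F [ 5.2 -0.3 -1.4] T [ 0.04 -0.83  0.47] w 0.0135
move mm [ 0.6  0.7 -0.8] turn -1.0
```

Emit:
drive_tool:
  moves: "0 0 0 0 0.3;0 0 0 0 0;-30 0 0 0 0;-40 0 0 0 0;-10 46 -4.2 -0.7 0;0 46 -4.2 0 0;0 46 -4.2 0 0;0 46 -4.2 0 0;0 46 -4.2 0 0;0 46 -4.2 0 0;0 46 -4.2 0 0;0 46 -4.2 0 0;0 46 -4.2 0 0;0 46 -4.2 0 0;0 46 -4.2 0 0;0 0 0 0 0;0 0 0 0 0"

```text
time_s: 13.42
position: [0.4906, 0.2927, 0.2322]
eef_rot: [-0.021, 0.707, 0.021, 0.707]
ft_force: [-0.3, -1.0, -0.8]
width: 0.0855
```

Run:
```python
from h import *
goto(.4975,.295,.099,3.4)
cs=[]
for i in range(4):
    t,e=snapshot("top");g=cv2.cvtColor(t,cv2.COLOR_BGR2GRAY).astype(float)
    roi=g[174:206,324:364];w=np.clip(np.median(roi)*.85-roi,0,None);w[w<20]=0;v,u=np.indices(w.shape)
    cs.append(ray("top",[(w*u).sum()/w.sum()+324,(w*v).sum()/w.sum()+174],.13)[0])
print("win",np.round(cs,5))
# outline of window rectangle by threshold
m=cv2.resize(roi,None,fx=8,fy=8,interpolation=cv2.INTER_CUBIC);b=(m<np.median(m)*.8).astype(np.uint8)
b=cv2.morphologyEx(b,cv2.MORPH_CLOSE,np.ones((25,25)))
c=max(cv2.findContours(b,0,2)[0],key=cv2.contourArea)[:,0]/8+[324-.4375,174-.4375];print(rect(ray("top",c,.13)))
P=cloud("top",e)
for y0 in(.02,-.209):
    q=(abs(P[...,0]-.56)<.05)&(abs(P[...,1]-y0)<.05)&(P[...,2]>.155)&(P[...,2]<.19);print("bar",rect(P[q]),q.sum())
p,d=snapshot("side")
cv2.imwrite("pics/d.png",np.hstack([zoom(t,280,145,120,85,4),zoom(p,290,200,80,85,4)]))
```

```text
t 13.43 pos [0.4906 0.2927 0.2322] jaw 3.38 tilt [-0.01 -0.03] F [-0.3 -1.  -0.8] T [-0.01  0.05  0.03] w 0.0855
move mm [133.2   2.    7.1] turn -0.0
win [[ 0.55899 -0.09298  0.13   ]
 [ 0.55899 -0.093    0.13   ]
 [ 0.55896 -0.09308  0.13   ]
 [ 0.55896 -0.09306  0.13   ]]
(array([559.3, -92.9]), array([18.8, 52.2]), 4.1)
bar (array([551. ,  19.7]), array([14. , 39.1]), 0.7) 73
bar (array([ 567.3, -208.9]), array([14. , 41.5]), 4.0) 78
```

View pics/d.png

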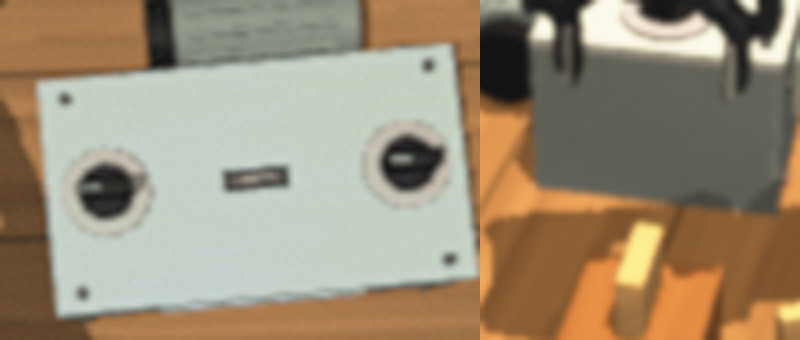

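Both bars now lie along the guard, with knobs at (107,190) and (408,160) and the window at (256,178). The handle at (638,270) stands clear between the open fingers.

Emit:
drive_tool:
  moves: "30 1 3.5 0 0;40 1 3.6 0 0;40 0 0 0 0;23 0 0 0 0.4;0 0 0 0 0.6;0 0 0 0 1;0 0 0 0 1;0 0 0 0 1;0 0 0 0 1;0 0 0 0 1"
  newtons: 40

```text
time_s: 14.92
position: [0.4981, 0.2958, 0.1007]
eef_rot: [-0.021, 0.706, 0.021, 0.708]
ft_force: [-1.1, -1.3, 7.9]
width: 0.0174
```

Run:
```python
from h import *
goto(.4975,.295,.099,3.4)
```

```text
t 14.93 pos [0.4981 0.2958 0.1007] jaw 3.4 tilt [0.14 0.04] F [-1.1 -1.3  7.9] T [-0.19  0.13 -0.01] w 0.0174
move mm [ 1.7 -0.7 -0.7] turn 0.0
```

Emit:
drive_tool:
  moves: "-5 0 0 0 1;-15 0 0 0 1;-25 0 0 0 1;-25 0 0 0 1;-30 0 0 0 1;-40 0 0 0 1;-40 0 0 0 1;-10 0 0 0 1;0 0 0 0 1;0 0 0 0 1"
  newtons: 70

```text
time_s: 16.18
position: [0.497, 0.2955, 0.2876]
eef_rot: [-0.021, 0.708, 0.021, 0.706]
ft_force: [-0.2, 0.1, -2.1]
width: 0.0168
```

Run:
```python
from h import *
goto(.5592,-.0925,.290,3.8)
p,d=snapshot("side");cv2.imwrite("pics/e.png",zoom(p,270,60,150,120,5))
```

```text
t 16.18 pos [0.497  0.2955 0.2876] jaw 3.4 tilt [-0.17 -0.06] F [-0.2  0.1 -2.1] T [-0.02  0.04  0.04] w 0.0168
move mm [  -2.2 -391.    39.1] turn -0.4
```

View pics/e.png

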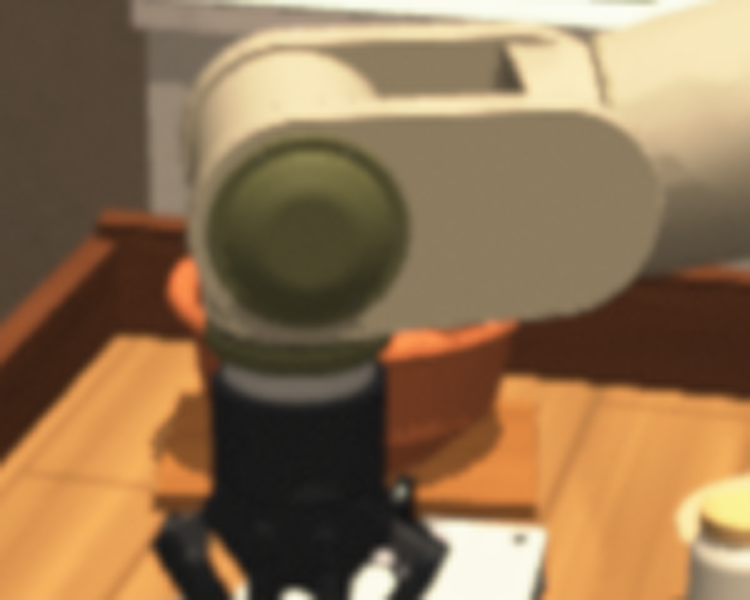

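That crop cut off the tool tip, but the wrist reads −2.1 N, so the scraper is held. Next I carry it over the window.

Emit:
drive_tool:
  moves: "0 -15 1.5 0.4 1;0 -35 3.5 0 1;0 -42 4 0 1;0 -42 4.2 0 1;0 -42 4.2 0 1;0 -42 4.2 0 1;0 -42 4.2 0 1;0 -42 4.2 0 1;0 -42 4.2 0 1;0 -32 3.2 0 1;0 -15 1.5 0 1;0 0 0 0 1;20 0 0 0 1;20 0 0 0 1;0 0 0 0 1"

```text
time_s: 18.1
position: [0.5563, -0.0914, 0.2483]
eef_rot: [-0.019, 0.708, 0.019, 0.706]
ft_force: [0.7, -0.8, -1.3]
width: 0.017
```

Run:
```python
from h import *
goto(.5592,-.0927,.218,3.8)
p,d=snapshot("side");u,v=proj("side",[.559,-.093,.16])[0].astype(int);cv2.imwrite("pics/f.png",zoom(p,u-50,v-50,100,90,6))
P=cloud("side",d);H=cv2.cvtColor(p,cv2.COLOR_BGR2HSV)
m=(abs(P[...,0]-.56)<.03)&(abs(P[...,1]+.09)<.06)&(P[...,2]>.15)&(P[...,2]<.23)
for a in range(155,230,8):
    q=m&(P[...,2]>a/1e3)&(P[...,2]<(a+8)/1e3)
    if q.sum()>2: print(a,q.sum(),P[q].min(0).round(4),P[q].max(0).round(4))
```

```text
t 18.1 pos [ 0.5563 -0.0914  0.2483] jaw 3.08 tilt [-0.15  0.07] F [ 0.7 -0.8 -1.3] T [-0.03 -0.01 -0.01] w 0.017
move mm [30.3 -1.5  2.9] turn -0.7
163 12 [ 0.5519 -0.102   0.1635] [ 0.5569 -0.0631  0.1707]
171 11 [ 0.5516 -0.1083  0.1711] [ 0.5577 -0.0655  0.1784]
179 12 [ 0.5528 -0.1042  0.1797] [ 0.5575 -0.0637  0.1863]
187 13 [ 0.5527 -0.1108  0.1876] [ 0.5575 -0.0641  0.1941]
195 12 [ 0.5503 -0.1049  0.1952] [ 0.5581 -0.0612  0.2026]
203 12 [ 0.5515 -0.1082  0.2038] [ 0.5571 -0.0631  0.211 ]
211 10 [ 0.5513 -0.1078  0.2111] [ 0.5563 -0.0632  0.2181]
219 10 [ 0.5519 -0.0709  0.22  ] [ 0.5581 -0.061   0.2264]
```

View pics/f.png

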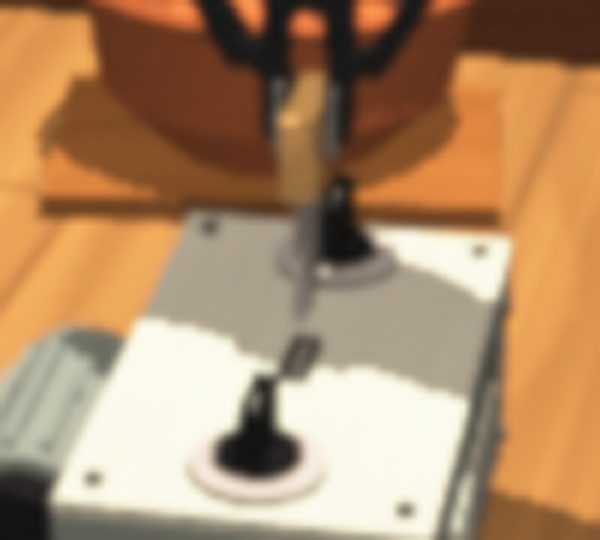

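The side view shows the scraper hanging upright from the grip, with its tip at (302,310) above the window at (300,355).

Emit:
drive_tool:
  moves: "13 -0.8 1.5 -0.7 1;13 -0.7 1.4 0 1;0 0 0 0 1;0 0 0 0 1"

```text
time_s: 18.65
position: [0.56, -0.0942, 0.2235]
eef_rot: [-0.023, 0.707, 0.023, 0.707]
ft_force: [-0.2, -0.1, -1.3]
width: 0.0165
```

Run:
```python
from h import *
for i in range(3): goto(.5592,-.0927,.218,3.8);snapshot("top")
p,d=snapshot("side");p2,_=snapshot("side");u,v=proj("side",[.559,-.093,.14])[0].astype(int);print(u-40,v-50);cv2.imwrite("pics/g.png",zoom(p,u-40,v-50,80,75,8))
c=proj("side",[.5592,-.0927,.13])[0];print("win proj",c)
P=cloud("side",d)
for a in range(136,200,8):
    q=(abs(P[...,0]-.56)<.03)&(abs(P[...,1]+.09)<.06)&(P[...,2]>a/1e3)&(P[...,2]<(a+8)/1e3)
    if q.sum()>2:
        vv,uu=np.nonzero(q);print(a,q.sum(),uu.min(),uu.max(),round(uu.mean(),1),P[q].min(0).round(4),P[q].max(0).round(4))
```

```text
t 18.65 pos [ 0.56   -0.0942  0.2235] jaw 3.7 tilt [ 0.02 -0.01] F [-0.2 -0.1 -1.3] T [0.04 0.01 0.03] w 0.0165
move mm [ 5.5  1.5 -0.7] turn -0.1
t 18.7 pos [ 0.56   -0.0942  0.2237] jaw 3.7 tilt [ 0.04 -0.01] F [-0.8 -0.5 -1. ] T [-0.01 -0.04  0.02] w 0.017
move mm [ 5.7  1.5 -0.8] turn -0.1
t 18.75 pos [ 0.56   -0.0942  0.2237] jaw 3.7 tilt [ 0.04 -0.02] F [-0.2  0.  -2.6] T [ 0.03  0.01 -0.03] w 0.0168
move mm [ 5.7  1.5 -0.8] turn -0.1
304 132
win proj [344.03778865 185.16027971]
136 7 342 345 343.7 [ 0.5566 -0.0985  0.1382] [ 0.5615 -0.0688  0.143 ]
144 10 342 345 343.4 [ 0.5553 -0.0984  0.1444] [ 0.5612 -0.0659  0.152 ]
152 8 342 345 343.6 [ 0.5555 -0.0985  0.1533] [ 0.561  -0.0688  0.1596]
160 10 342 345 343.3 [ 0.556  -0.0965  0.1602] [ 0.5619 -0.0687  0.167 ]
168 10 342 345 343.5 [ 0.5559 -0.0985  0.1686] [ 0.5623 -0.0693  0.1758]
176 7 342 345 343.6 [ 0.5559 -0.0955  0.1771] [ 0.5612 -0.0676  0.1815]
184 11 342 345 343.5 [ 0.5564 -0.0987  0.1841] [ 0.5618 -0.0672  0.19  ]
192 6 342 344 343.0 [ 0.5547 -0.077   0.1931] [ 0.5613 -0.0695  0.1979]
```

View pics/g.png

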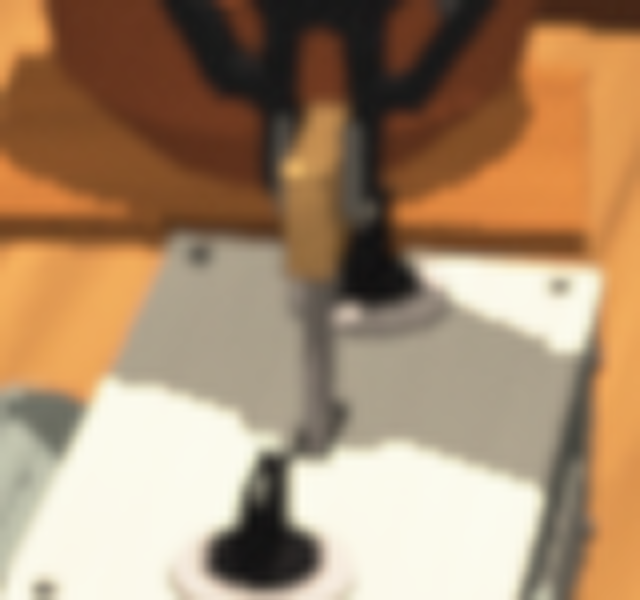

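The blade tip is at (315,440), right at the window's border. Now I go down slowly and feel for contact.

Emit:
drive_tool:
  moves: "3 0.7 -0.5 0 1;3 0 0 0 1;2 0 0 0 1;2 0 0 0 1;1 0 0 0 1;0 0 0 0 1"

```text
time_s: 19.65
position: [0.5594, -0.0936, 0.2123]
eef_rot: [-0.023, 0.707, 0.023, 0.707]
ft_force: [-0.3, -0.3, -1.4]
width: 0.0169
```

Run:
```python
from h import *
goto(.5592,-.0927,.181,3.8)
```

```text
t 19.65 pos [ 0.5594 -0.0936  0.2123] jaw 3.7 tilt [ 0.01 -0.03] F [-0.3 -0.3 -1.4] T [-0.31 -0.1  -0.01] w 0.0169
move mm [31.3  1.  -0.1] turn -0.1
```

Emit:
drive_tool:
  moves: "1.5 0 0 0 1;1.5 0 0 0 1;0 0 0 0 1"

```text
time_s: 20.02
position: [0.5594, -0.0936, 0.2092]
eef_rot: [-0.023, 0.707, 0.023, 0.707]
ft_force: [0.6, -3.2, -1.8]
width: 0.017
```

Run:
```python
from h import *
for i in range(3): goto(.5592,-.0927,.181,3.8);snapshot("side")
```

```text
t 20.02 pos [ 0.5594 -0.0936  0.2092] jaw 3.7 tilt [ 0.01 -0.02] F [ 0.6 -3.2 -1.8] T [-0.65 -0.11  0.06] w 0.017
move mm [28.2  0.9 -0.1] turn -0.1
t 20.07 pos [ 0.5594 -0.0936  0.2092] jaw 3.7 tilt [ 0.01 -0.02] F [ 1.7 -2.3 -2.4] T [-0.66 -0.16  0.04] w 0.0168
move mm [28.2  0.9 -0.1] turn -0.1
t 20.12 pos [ 0.5594 -0.0936  0.2092] jaw 3.7 tilt [ 0.   -0.02] F [-0.1 -3.5 -2.6] T [-0.7  -0.16 -0.04] w 0.0172
move mm [28.2  0.9 -0.1] turn -0.1
```

Emit:
drive_tool:
  moves: "0 -0.5 0 0 1;0 0 0 0 1"

```text
time_s: 20.42
position: [0.5594, -0.0938, 0.2092]
eef_rot: [-0.023, 0.707, 0.023, 0.707]
ft_force: [0.7, -1.7, -3.5]
width: 0.0174
```

Run:
```python
from h import *
for i in range(2): goto(.5592,-.0927,.181,3.8);snapshot("side")
```

```text
t 20.43 pos [ 0.5594 -0.0938  0.2092] jaw 3.7 tilt [-0.    0.02] F [ 0.7 -1.7 -3.5] T [-0.44 -0.27 -0.04] w 0.0174
move mm [28.2  1.1 -0.1] turn -0.1
t 20.48 pos [ 0.5594 -0.0938  0.2092] jaw 3.7 tilt [-0.01  0.02] F [ 0.6 -2.4 -2.1] T [-0.38 -0.23 -0.07] w 0.0175
move mm [28.2  1.1 -0.1] turn -0.1
```

Emit:
drive_tool:
  moves: "0 -0.5 0.3 0 1;0 0 0 0 1;3 0 0 0 1;3 0 0 0 1;0 0 0 0 1"

```text
time_s: 21.15
position: [0.5595, -0.0943, 0.2029]
eef_rot: [-0.023, 0.707, 0.023, 0.706]
ft_force: [-0.4, -0.4, -2.0]
width: 0.0168
```

Run:
```python
from h import *
for i in range(2): goto(.5592,-.0927,.181,3.8);snapshot("side")
```

```text
t 21.15 pos [ 0.5595 -0.0943  0.2029] jaw 3.71 tilt [-0.04  0.02] F [-0.4 -0.4 -2. ] T [0.   0.02 0.  ] w 0.0168
move mm [21.9  1.6 -0.2] turn -0.1
t 21.2 pos [ 0.5596 -0.0944  0.2031] jaw 3.7 tilt [-0.02  0.01] F [-0.3 -0.3 -2.4] T [-0.01 -0.09  0.04] w 0.0169
move mm [22.1  1.7 -0.3] turn -0.1
```

All contact forces are gone and only the weight remains. I continue down to half the blade.

Emit:
drive_tool:
  moves: "4 0 0 0 1;4 0 0 0 1;4 0 0 0 1;4 0 0 0 1;4 0 0 0 1;2 0 0 0 1;0 0 0 0 1;0 0 0 0 1"

```text
time_s: 22.25
position: [0.5598, -0.0945, 0.1815]
eef_rot: [-0.023, 0.707, 0.023, 0.707]
ft_force: [-0.1, 0.7, -2.3]
width: 0.0172
```

Run:
```python
from h import *
for i in range(2): goto(.5592,-.0927,.181,3.8);snapshot("side")
p,d=snapshot("side");P=cloud("side",d);cv2.imwrite("pics/h.png",zoom(p,290,120,110,100,6))
H=cv2.cvtColor(p,cv2.COLOR_BGR2HSV);u=343
for v in range(150,192): print(v,H[v,u],P[v,u].round(4)) if v%2==0 else 0
```

```text
t 22.25 pos [ 0.5598 -0.0945  0.1815] jaw 3.7 tilt [ 0.02 -0.  ] F [-0.1  0.7 -2.3] T [ 0.04  0.02 -0.03] w 0.0172
move mm [ 0.5  1.8 -0.4] turn -0.1
t 22.3 pos [ 0.5598 -0.0944  0.1815] jaw 3.71 tilt [ 0.02 -0.01] F [ 0.4 -1.  -1.2] T [-0.02 -0.05 -0.02] w 0.017
move mm [ 0.5  1.8 -0.5] turn -0.1
150 [  9 174  85] [ 0.6611 -0.4901  0.0626]
152 [ 10 181  93] [ 0.6638 -0.5016  0.0489]
154 [ 10 180  98] [ 0.6696 -0.5261  0.0289]
156 [ 13 175 127] [ 0.6686 -0.5222  0.0222]
158 [ 15 153 165] [ 0.6657 -0.511   0.019 ]
160 [ 16 149 188] [ 0.5666 -0.1048  0.2085]
162 [ 16 148 195] [ 0.5623 -0.0876  0.2103]
164 [ 16 148 197] [ 0.5597 -0.0771  0.2089]
166 [ 17 144 204] [ 0.5562 -0.0633  0.2093]
168 [ 16 147 174] [ 0.5559 -0.0623  0.2033]
170 [ 16 147 161] [ 0.5551 -0.0594  0.1982]
172 [ 16 145 156] [ 0.5551 -0.0599  0.1914]
174 [ 16 145 151] [ 0.5545 -0.0576  0.186 ]
176 [ 16 146 150] [ 0.5544 -0.0577  0.1793]
178 [ 16 142 147] [ 0.5557 -0.0635  0.1696]
180 [ 15  76 107] [ 0.5572 -0.0699  0.1595]
182 [13 42 97] [ 0.5571 -0.0701  0.1527]
184 [15 43 96] [ 0.5572 -0.0707  0.1456]
186 [14 41 94] [ 0.5571 -0.0706  0.1388]
188 [ 20  40 116] [ 0.5578 -0.0742  0.13  ]
190 [ 26  27 236] [ 0.5557 -0.0658  0.1278]
```

View pics/h.png

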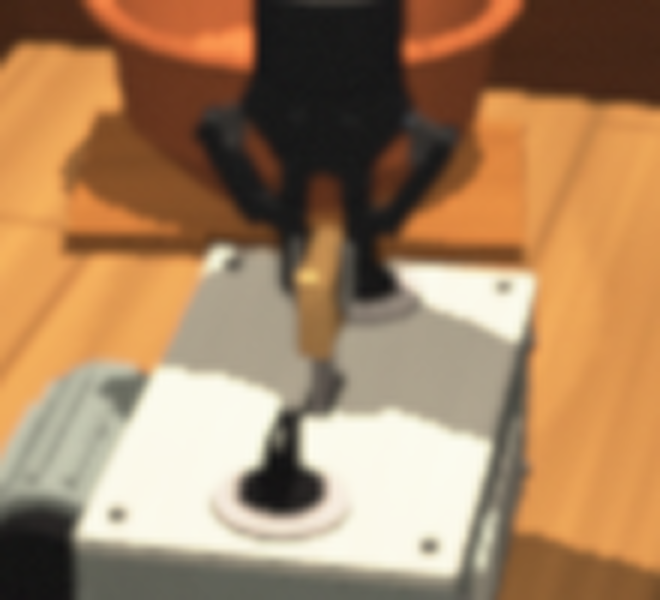

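The blade is in the window at (322,385) with about half of it still visible. The handle top is at about 0.211 m, so the tip is about 34 mm inside and well above the roller.

```bash
python3 -c "
from rig import *
print(hand_in())"
```

```text
the job is handed in; nothing more can be done
None
```

I turned both knobs clockwise to their stops, then took the largest scraper from its stand and lowered its blade into the window. The job is handed in at about 22 s, with the arm still holding the scraper there.

- **Knobs:** the wrist torque rose to about 1.0 N m on the left and 1.6 N m on the right, well above the 0.12 N m knob friction. Afterwards the top camera showed both bars along the guard's length, at 0.7–2.2° on the left and 4.0° on the right; the guard itself sits at about 3.8°.
- **Scraper:** by the arm's pose, about 34 mm of the 70 mm blade is below the guard's top face, which puts the tip about 22 mm above the roller. The side view agrees, with about 35 mm still showing.
- **Forces:** on the way in the blade touched one end of the window with about 3 N, so I shifted it about 1 mm sideways. The last readings show only the scraper's weight of about 2 N, side forces within about 1 N and torque near zero.

- **Disagreements:** the side camera read up to 7 mm off in y and 2 mm low, so I relied on the top camera and touch instead. The two top-camera estimates of the window's y differed by 1.5 mm, and the contact forces settled which one to use.
- **Not checked:** I did not look again at the bowl, jar and cup at the end. My path stayed well clear of them and I felt no unexpected contact.

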